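Latch the pull hook onto the test-stand pin

TASK

Couple the loose pull hook to the upright pin of the pull-test stand: push its mouth sideways onto the pin until the sprung safety latch flips shut behind it, then draw the hook back so that the pin sits right down in the bottom of the hook's bowl. Leave the hook lying flat on the bench, its tail pointing straight away from the stand's block, latch shut and let go; do not disturb the other things on the bench.

Things in the scene. Friction and masses are not known exactly. Their poses are not given: they have to be found in the camera images.
- hook_grip (a point): Where to hold the hook: centre of the upright black lug on its shank, 46 mm above the hook's underside. Lug: 44 mm along x, 26 mm along y (grip across this), from 20 to 72 mm up. Dark steel hook, 0.5 kg, 190 x 100 x 20 mm thick, lying flat. Axes: x from the tail (63 mm behind the lug) along the shank to the bowl (outer end about 130 mm ahead), y to the side where the mouth opens, z up.
- hook_mouth (a point): Middle of the hook's mouth, 62 mm ahead of the lug in the hook's x, 40 mm in y, 10 mm above the underside. The mouth is the gap in the +y side between the shoulder (46 mm ahead of the lug) and the bowl's tip (76 mm ahead, flaring outwards to 90). The pin must come in here, moving along the hook's -y. Axes as hook_grip.
- hook_throat (a point): In the throat: 62 mm ahead of the lug, y = -19 mm, 10 mm up. When the pin has come straight in from the mouth and its axis is here (at y = -16 or deeper), the latch springs shut behind it. The spine's inner face is at y = -29, its outer face at -49, so the pin's axis can go to y = -22. Axes as hook_grip.
- hook_seat (a point): Where the pin's axis must finally be: bottom of the hook's V-shaped bowl, 95 mm ahead of the lug, y = 0, 10 mm above the underside. The V's inner faces (90 degrees to each other) run from (76, -29) and (76, 29) to (105, 0) mm, measured from the lug's axis. Axes as hook_grip.
- latch (a joint): Angle of the hook's safety latch (rad): 0 = shut across the mouth, growing to 1.35 as it swings inwards into the throat, the only way it opens. Bright steel tongue 37 mm long, 6 mm wide, hinged on the shoulder (42 mm ahead of the lug, y = 25.5) and reaching to the bowl's tip. Sprung shut: 1 to 5 N from the pin pushes it open.
- pin (a point): Axis of the stand's fixed upright steel pin, 10 mm above the bench. Pin diameter 14 mm, from the bench up to an arm (28 mm wide, underside 44 mm, top 58 mm, nut to 65 mm above the bench) that holds its top, so a hook gets on only from the side. Axes: x along the arm to the stand's block, y left of it, z up. The hook goes on with its x along this x, moving along +y, on or a few mm above the bench.
- stand_block (a point): Centre of the stand's aluminium block, 127 mm from the pin along the arm, 29 mm up. Block 60 mm along x, 80 mm wide, 58 mm high, on a foot 130 mm wide and 10 mm high. Fixed. Axes as pin.
- gauge: Bystander: dial gauge on a post on a 50 mm square base, 175 mm high; origin under its centre.
- weight: Bystander: steel test weight, 60 mm diameter, 85 mm high; origin under its centre.
- clamp_block: Bystander: U-shaped aluminium clamp block 70 x 100 x 88 mm; origin under its centre.
There are look-alikes about, which are no part of the job. Leave any blue look-alike of the part that bears hook_grip alone.

How it is judged (in metres and radians):
On the way:
1. the pin, in the hook's mouth, has swung the latch open (value of joint latch above 0.4 rad and horizontal distance between pin and hook_seat below 0.065 m), for 0.04 s.
At the end, for the whole second after the job is handed in: The pin's axis is within 9 mm of the seat in the hook's bowl, the latch is shut (under 0.12 rad), the hook lies flat on the bench (tilt under 0.08 rad, seat point under 14 mm high) with its shank within 0.2 rad of the stand's arm direction (horizontal distance between pin and hook_seat below 0.009 m and value of joint latch below 0.12 rad and angle between the x axis of hook_seat and the x axis of pin, either way round below 0.2 rad and angle between hook_seat's own z axis and vertical below 0.08 rad and height (world z) of hook_seat below 0.014 m); the robot touches nothing.
It fails at once if a bystander (gauge, weight or clamp block) is moved by more than 30 mm (distance of any of gauge, weight, clamp_block from where it was at the start of the episode above 0.03 m).
It also fails if it takes over 45 s, if anything falls off the work surface, if the arm or the gripper's body presses on something with over 40 N, if the wrist force passes 120 N, or if a joint passes its speed limit or range.

ROBOT

A 6-joint arm with a two-finger parallel gripper is mounted at the origin on the work surface. World frame = base frame: x ahead of the robot, y to its left, z up, the work surface at z = 0. Lengths are in mm, angles in rad, forces in N, time in s.
With the tool pointing down it reaches from about 275 to 1000 mm from the base axis. Payload 8.4 kg.
Tool frame: the origin (TCP) lies at the very end of the fingers, on their centre line; the grasp point (between the pads) lies r.hold_point_z behind it (r.hold_point_z is the distance from the TCP to the grasp point, in mm); x points along the fingers, z is the direction in which the jaws open and shut, and the axes are right-handed (so a half turn about x gives the same grasp; the last joint's range is limited). The gripper opens to 85 mm and grips with 20 to 120 N. Pads are 22 mm wide; open, the fingers measure 114 mm over their backs; the gripper's body (76 mm by 85 mm) begins 54 mm behind the grasp point. The pads swing forward as they close: fully open they stand 13 mm farther back than shut.
Start: joints at [-1.34, 0.353, 1.633, -0, 1.155, -0.002], TCP at [144.188, -608.143, 231.281] pointing down, gripper open.
Joint ranges: [-2.63, 2.63], [-0.92, 2.1], [0.06, 2.66], [-1.3, 4.44], [0, 2.69], [-3.02, 3.02]. Speed limits (rad/s): [2.22, 2.22, 2.79, 3.14, 3.14, 3.14].

INTERFACE

Orientations are given as [roll, pitch, yaw] about the fixed x, y, z axes, in that order (R = Rz(yaw) Ry(pitch) Rx(roll)).
In Python, from rig import r gives the robot as it stands.
- The arm moves only by the tool jog_arm, never from a script. Its argument "series" is a list of rows, each a list of 7 numbers: the turn, a rotation vector about the tool's x, y, z in degrees, then the shift along the tool's x, y, z in cm, then the opening, from 0 (shut) to 1 (fully open). In form: [[wx, wy, wz, tx, ty, tz, fingers], ...]. A call has 1 to 20 rows; each row shifts and turns the commanded pose from where the row before left it, along the tool's axes as they then stand; what a row does not reach is not made up. A row lasts 1/10 s, in which the tool goes at most 50 mm and 8.59 degrees, less where a joint would pass 70% of its speed; a pose out of reach is approached as far as the arm can. A call with a gripper value outside its range is refused whole. The fingers move at their own pace and stop on an object; "force" is the grip in N (left out, the last holds). Time passes only in rows, so rows that do not move let the fingers close. It gives the time, the measured TCP pose, the force and the opening at its end, in the units of the state.
- r.sense(): the state, without advancing time (a new reading comes with each control period).
- r.grab_frame(name): name is "scene" or "side" or "wrist"; returns (picture, depth): 400x640x3 uint8, red, green, blue; 400x640 float32, mm along the optical axis (not along the pixel's ray), 0 where there is no reading.
- r.get_calibration(name): a dict with "mtx" (3x3 intrinsics, pixels), "position" and "rotation" of the camera in the world; the wrist camera has in their place "mount" (4x4, takes a point from camera to tool coordinates, whose origin is the TCP and whose axes are the tool frame's). Camera axes: x right, y down, z forward; pixel columns grow to the right and rows downward; lengths in mm; the calibration is good to about 2 mm. The wrist camera is an equidistant fisheye: a pixel r from the principal point sees the ray r / f radians off the axis. A picture is of the moment at which its call begins: read the wrist's pose just before it. get_calibration takes no time and is no camera call.
- r.sign_off(): hands the job in, once; it reports no verdict.
The state is a dict: "clock": time; "qpos": joint angles; "qvel": joint speeds; "joint_efforts": joint torques, N m; "eef_pos": TCP position; "tcp_rot": TCP orientation; "contact_force": force on the tool from outside, world axes, zero at the start; "wrist_torque": the same for the moment, N m; "opening": opening from 0.0 (shut) to 1.0 (fully open).
Only numpy, scipy, OpenCV 4.12 (cv2) and the standard library are available. Lean on these libraries where they do the work, as an engineer would, in place of code of your own. Each camera call takes 0.05 s, during which the arm holds its last target.

## Working session

There is one attempt and no reset: what is moved stays moved. The work goes in short steps, Python scripts to look and compute and a tool call to move; the robot and the scene stay as the last step left them, time stands still between calls to the robot, and variables do not carry over. Pictures are saved under pics/ and viewed, and the job is handed in when it is done.

Besides the shell and the picture viewer there is one more tool, called after "Emit:" as a command line: name --pt "numbers of a row" for each row, then --argument value for the rest. jog_arm: Moves the arm, as the interface text tells. Its arguments: {"type":"object","properties":{"series":{"type":"array"},"force":{"type":"number"}},"required":["series"]}

```bash
ls; mkdir -p pics; python3 - <<'E'
from rig import r
import cv2, numpy as np
s=r.sense(); print(s, r.hold_point_z)
for n in ("scene","side","wrist"):
    p,d=r.grab_frame(n); cv2.imwrite(f"pics/{n}0.png",p[:,:,::-1]); np.save(f"pics/{n}0.npy",d); np.save(f"pics/{n}0p.npy",p)
    print(n,r.get_calibration(n))
E
```

```text
pics
{'clock': 0.0, 'qpos': array([-1.34041138e+00,  3.53635807e-01,  1.63416234e+00, -1.50858192e-05,
        1.15522209e+00, -2.41695276e-03]), 'qvel': array([ 0.00079037, -0.00041496,  0.00316052, -0.00106825, -0.00035879,
       -0.000302  ]), 'joint_efforts': array([-1.24847738e-04, -6.05254769e+01, -3.42062867e+01,  1.64947724e-04,
        9.28461406e-03, -3.06875677e-06]), 'eef_pos': array([ 144.06142154, -607.65680901,  230.55733468]), 'tcp_rot': array([-3.13434805,  1.56936868,  1.81084893]), 'contact_force': array([ 0.56593965,  0.57972019, -0.07782892]), 'wrist_torque': array([ 0.08566228, -0.0468781 ,  0.02751482]), 'opening': 0.9997080425703245} 18.700000000000003
scene {'mtx': array([[434.96249238,   0.        , 313.51181279],
       [  0.        , 434.96249238, 199.90579479],
       [  0.        ,   0.        ,   1.        ]]), 'position': array([1383.69938892, -600.26045255,  893.47000138]), 'rotation': array([-2.2662812 ,  0.0051874 ,  0.95082775])}
side {'mtx': array([[480.73188144,   0.        , 321.14598013],
       [  0.        , 480.73188144, 194.76077741],
       [  0.        ,   0.        ,   1.        ]]), 'position': array([-402.62981269,  925.51742895, 1011.91216081]), 'rotation': array([-2.18114165, -0.02112085, -2.32650629])}
wrist {'mtx': array([[309.70691629,   0.        , 321.95621445],
       [  0.        , 309.70691629, 204.40146427],
       [  0.        ,   0.        ,   1.        ]]), 'mount': array([[ 1.21961245e-03, -2.94198293e-01,  9.55743625e-01,
        -1.41933137e+02],
       [-1.66312331e-04, -9.55744382e-01, -2.94198314e-01,
         7.62772124e+01],
       [ 9.99999242e-01,  1.99855976e-04, -1.21456655e-03,
         4.40598099e-01],
       [ 0.00000000e+00,  0.00000000e+00,  0.00000000e+00,
         1.00000000e+00]])}
```

View pics/scene0.png

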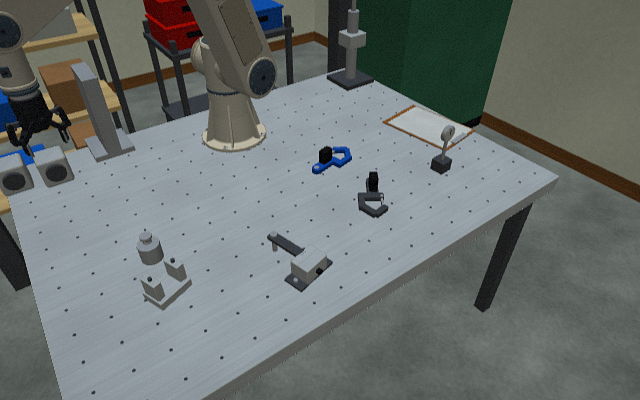

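View pics/side0.png

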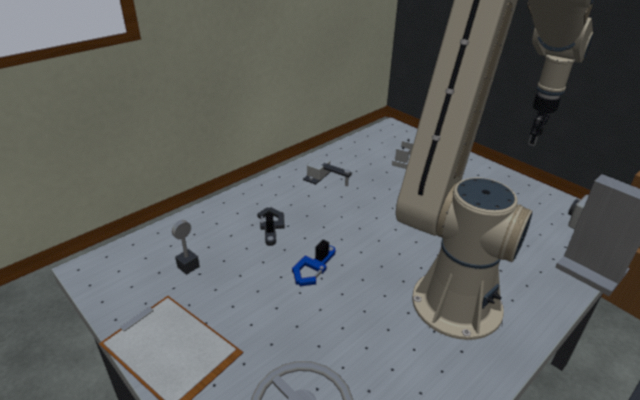

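View pics/wrist0.png

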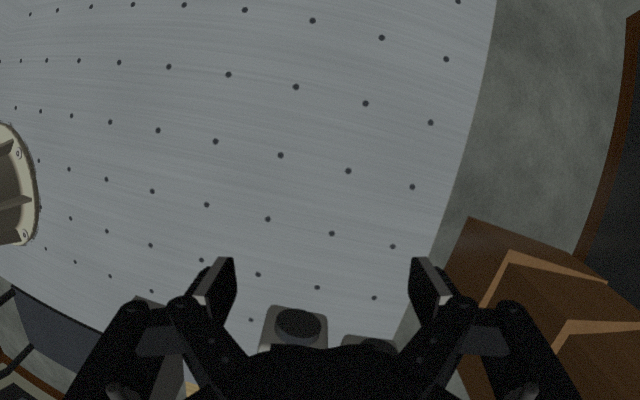

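The scene picture shows two hooks. One is blue, at about (332,158), and is the look-alike. The dark steel one, with its black lug at (373,180) and bowl at (373,205), fits the description. The stand's arm end is at (272,238) and its block at (308,267). The gauge is at (442,150), the weight at (150,248) and the U clamp at (167,283). Next I'll make enlarged crops and a rectified top view.

```bash
cat > h.py <<'E'
import numpy as np, cv2
from scipy.spatial.transform import Rotation as R
def Rm(rpy): return R.from_euler('xyz',rpy).as_matrix()
def cloud(cal,d):
    K=cal['mtx'];v,u=np.mgrid[0:d.shape[0],0:d.shape[1]]
    P=np.stack([(u-K[0,2])/K[0,0]*d,(v-K[1,2])/K[1,1]*d,d],-1)
    return P@Rm(cal['rotation']).T+cal['position']
def ortho(cal,p,x0,x1,y0,y1,z,s):
    # top view: rows = x descending, cols = y descending ; s px/mm
    X,Y=np.meshgrid(np.arange(x1,x0,-1/s),np.arange(y1,y0,-1/s),indexing='ij')
    W=np.stack([X,Y,np.full_like(X,z)],-1)
    C=(W-cal['position'])@Rm(cal['rotation'])
    K=cal['mtx'];u=C[...,0]/C[...,2]*K[0,0]+K[0,2];v=C[...,1]/C[...,2]*K[1,1]+K[1,2]
    return cv2.remap(p,u.astype(np.float32),v.astype(np.float32),cv2.INTER_CUBIC)
E
python3 - <<'E'
from rig import r
from h import *
for n in("scene","side"):
    p=np.load(f"pics/{n}0p.npy");d=np.load(f"pics/{n}0.npy");c=r.get_calibration(n)
    P=cloud(c,d)
    px={"scene":[(373,180),(373,205),(272,238),(310,262),(332,158),(442,160),(150,248),(167,283)],"side":[(270,212),(272,232),(347,174),(318,170)]}[n]
    for u,v in px: print(n,(u,v),P[v,u].round(0))
    m=(P[...,0]>300)&(P[...,0]<1100)&(abs(P[...,1])<600)&(d>0)
    print(np.median(P[...,2][m]))
p=np.load("pics/scene0p.npy")
a=cv2.resize(p[140:230,300:460],None,fx=5,fy=5,interpolation=cv2.INTER_CUBIC)
cv2.imwrite("pics/crop1.png",a[:,:,::-1])
b=cv2.resize(p[220:320,230:350],None,fx=5,fy=5,interpolation=cv2.INTER_CUBIC)
cv2.imwrite("pics/crop2.png",b[:,:,::-1])
E
```

```text
scene (373, 180) [606. 179.  68.]
scene (373, 205) [643. 153.   3.]
scene (272, 238) [ 632. -207.   58.]
scene (310, 262) [ 763. -174.   58.]
scene (332, 158) [379. 192.  20.]
scene (442, 160) [639. 464.  46.]
scene (150, 248) [ 473. -489.   56.]
scene (167, 283) [ 586. -493.   27.]
-0.5323609564094909
side (270, 212) [663. 134.  14.]
side (272, 232) [566. 202.  22.]
side (347, 174) [ 610. -188.   58.]
side (318, 170) [ 712. -136.   49.]
1.3061430591633325
```

View pics/crop1.png

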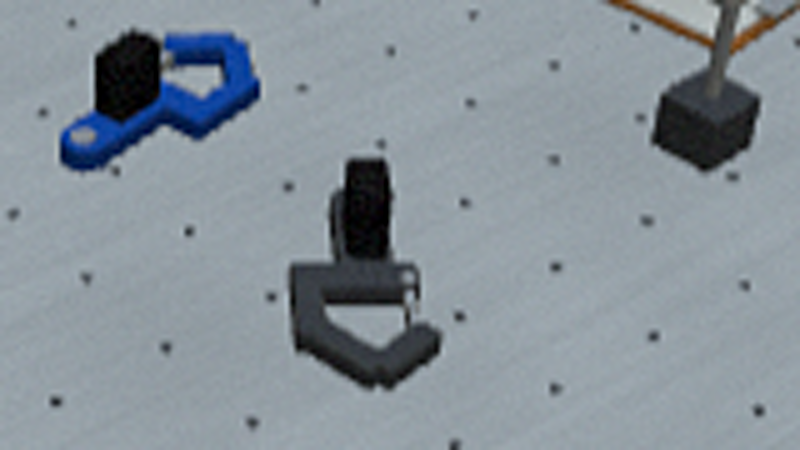

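View pics/crop2.png

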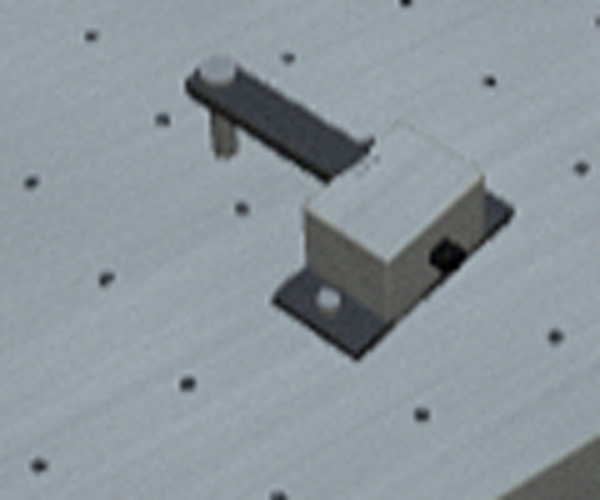

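Crop 1 confirms it: the dark hook at centre, crop (370,280), has the bright latch on its right side, and the blue one at (160,95) is the look-alike. Crop 2 shows the stand: nut at (218,70), pin below it, arm running to the block at (395,210). Next I'll get coarse poses from the cloud.

```bash
python3 - <<'E'
from rig import r
from h import *
for n in("scene","side"):
    p=np.load(f"pics/{n}0p.npy");d=np.load(f"pics/{n}0.npy");c=r.get_calibration(n)
    P=cloud(c,d)
    def sel(x0,x1,y0,y1,z0,z1): 
        X,Y,Z=P[...,0],P[...,1],P[...,2]; return P[(X>x0)&(X<x1)&(Y>y0)&(Y<y1)&(Z>z0)&(Z<z1)]
    L=sel(530,720,80,260,66,80); print(n,"lugtop",len(L), L.mean(0),cv2.minAreaRect(L[:,:2].astype(np.float32)))
    H=sel(500,750,50,270,14,27); print("hook",len(H),cv2.minAreaRect(H[:,:2].astype(np.float32)))
    S=sel(560,860,-300,-50,52,70); print("arm+block top",len(S))
    v=S[:,:2]; 
    N=sel(560,660,-260,-150,60,70);print("nut",len(N),N.mean(0))
    B=sel(690,830,-260,-90,53,62);print("block",len(B),B.mean(0),cv2.minAreaRect(B[:,:2].astype(np.float32)))
    A=sel(590,700,-240,-150,52,62);print("arm",cv2.minAreaRect(A[:,:2].astype(np.float32)),cv2.fitLine(A[:,:2].astype(np.float32),cv2.DIST_HUBER,0,.01,.01).ravel())
    o=ortho(c,p,480,780,50,280,20,2.4);cv2.imwrite(f"pics/oh_{n}.png",o[:,:,::-1])
    o=ortho(c,p,560,840,-300,-60,58,2.4);cv2.imwrite(f"pics/os_{n}.png",o[:,:,::-1])
E
python3 -c "
import cv2,numpy as np
a=[cv2.imread(f'pics/{k}_{n}.png') for k in('oh','os') for n in('scene','side')]
for i,b in enumerate(a): print(b.shape)
h=max(b.shape[0] for b in a)
import sys
cv2.imwrite('pics/oh.png',cv2.resize(np.hstack(a[:2]),(800,int(800/np.hstack(a[:2]).shape[1]*a[0].shape[0]))))
"
```

```text
scene lugtop 79 [592.20297098 191.94083806  71.29712003] ((590.2654418945312, 192.1650848388672), (25.475189208984375, 47.624473571777344), 48.62431716918945)
hook 420 ((613.2610473632812, 166.06353759765625), (85.72996520996094, 184.83241271972656), 57.41659927368164)
arm+block top 901
nut 51 [ 627.9694599  -197.48120666   63.91189807]
block 630 [ 742.57387514 -170.10725781   57.92146308] ((732.1672973632812, -170.88406372070312), (90.85482025146484, 79.97379302978516), 12.539169311523438)
arm ((654.4842529296875, -190.81094360351562), (94.57662963867188, 31.962034225463867), 13.069972038269043) [ 9.2862952e-01  3.7100840e-01  6.5757562e+02 -1.9305824e+02]
side lugtop 73 [581.42120153 197.1346456   72.1283565 ] ((583.4758911132812, 195.642578125), (22.42109489440918, 50.974639892578125), 51.75856399536133)
hook 391 ((601.2822875976562, 170.47225952148438), (84.78150177001953, 187.78350830078125), 58.771236419677734)
arm+block top 340
nut 32 [ 623.20698192 -192.9454888    63.47201902]
block 196 [ 732.33865582 -164.03466234   58.17910429] ((727.9507446289062, -167.71878051757812), (83.54408264160156, 82.12952423095703), 14.39310073852539)
arm ((652.329345703125, -189.7314453125), (101.14283752441406, 35.151939392089844), 13.901501655578613) [ 9.8522490e-01  1.7126572e-01  6.5193311e+02 -1.8313855e+02]
(720, 552, 3)
(720, 552, 3)
(672, 576, 3)
(672, 576, 3)
```

View pics/oh.png

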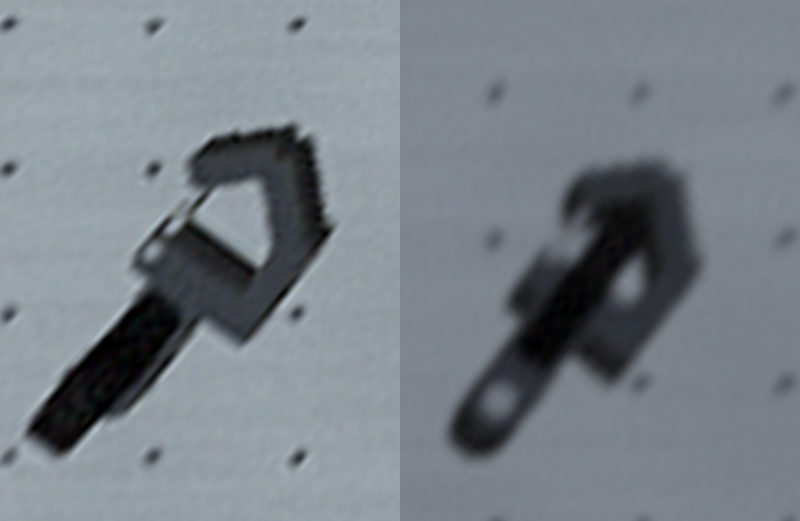

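```bash
cat > kin.py <<'E'
# from current measured pose plan rows
E
python3 - <<'E'
from rig import r
from h import *
s=r.sense();M=Rm(s['tcp_rot']);print(M.round(3))
E
```

```text
[[-0.     0.973  0.231]
 [ 0.001  0.231 -0.973]
 [-1.     0.    -0.001]]
```

The rectified views show the dark hook's tail at lower left, its bowl at upper right, and its yaw at about -35°. Next I'll take a closer wrist view of the stand.

Emit:
jog_arm --pt "0 0 0 0 4.15 -2.32 1" --pt "0 0 0 0 4.15 -2.32 1" --pt "0 0 0 0 4.15 -2.32 1" --pt "0 0 0 0 4.15 -2.32 1" --pt "0 0 0 0 4.15 -2.32 1" --pt "0 0 0 0 4.15 -2.32 1" --pt "0 0 0 0 4.15 -2.32 1" --pt "0 0 0 0 4.15 -2.32 1" --pt "0 0 0 0 4.15 -2.32 1" --pt "0 0 0 0 4.15 -2.32 1" --pt "0 0 0 0 4.15 -2.32 1" --pt "0 0 0 0 4.15 -2.32 1" --pt "0 0 0 0 4.15 -2.32 1" --pt "0 0 0 0 0 0 1" --pt "0 0 0 0 0 0 1" --pt "0 0 0 0 0 0 1"

```text
clock: 1.75
eef_pos: [598.8, -190.6, 230.9]
tcp_rot: [-1.755, 1.57, -3.094]
contact_force: [0.3, -0.2, -0.3]
opening: 0.997
```

```bash
cat >> h.py <<'E'
def wcap(r,tag):
    s=r.sense(); p,d=r.grab_frame("wrist")
    T=np.eye(4);T[:3,:3]=Rm(s['tcp_rot']);T[:3,3]=s['eef_pos']
    np.savez(f"pics/{tag}.npz",p=p,d=d,T=T); cv2.imwrite(f"pics/{tag}.png",p[:,:,::-1]); return s
def wload(r,tag):
    z=np.load(f"pics/{tag}.npz");c=r.get_calibration("wrist");return z['p'],z['d'],z['T']@c['mount'],c['mtx']
def wcloud(d,C,K):
    v,u=np.mgrid[0:d.shape[0],0:d.shape[1]].astype(float)
    a=(u-K[0,2])/K[0,0];b=(v-K[1,2])/K[1,1];t=np.hypot(a,b)+1e-12
    P=np.stack([a/t*np.tan(t)*d,b/t*np.tan(t)*d,d],-1)
    return P@C[:3,:3].T+C[:3,3]
def wproj(W,C,K):
    c=(W-C[:3,3])@C[:3,:3];h=np.hypot(c[...,0],c[...,1]);t=np.arctan2(h,c[...,2]);h=h+1e-9
    return np.stack([c[...,0]/h*t*K[0,0]+K[0,2],c[...,1]/h*t*K[1,1]+K[1,2]],-1)
def wortho(p,C,K,x0,x1,y0,y1,z,s):
    X,Y=np.meshgrid(np.arange(x1,x0,-1/s),np.arange(y1,y0,-1/s),indexing='ij')
    q=wproj(np.stack([X,Y,np.full_like(X,z)],-1),C,K).astype(np.float32)
    return cv2.remap(p,q[...,0],q[...,1],cv2.INTER_CUBIC)
E
python3 - <<'E'
from rig import r
from h import *
s=wcap(r,"w1");print(s['clock'],s['eef_pos'],s['tcp_rot'],s['qpos'])
p,d,C,K=wload(r,"w1");P=wcloud(d,C,K);print(C[:3,3])
cv2.imwrite("pics/w1o.png",wortho(p,C,K,560,840,-300,-60,58,2.4)[:,:,::-1])
cv2.imwrite("pics/w1o0.png",wortho(p,C,K,560,840,-300,-60,0,2.4)[:,:,::-1])
E
```

```text
1.75 [ 598.80738923 -190.59780846  230.94405006] [-1.75539227  1.56979343 -3.09353612] [-3.10351308e-01  3.59046339e-01  1.62534798e+00 -3.84035169e-04
  1.15813753e+00  1.02794672e+00]
[ 673.27381288 -173.43157796  372.80220998]
```

View pics/w1.png

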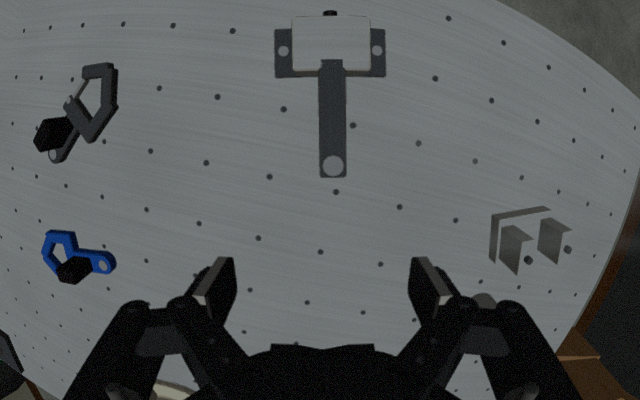

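View pics/w1o.png

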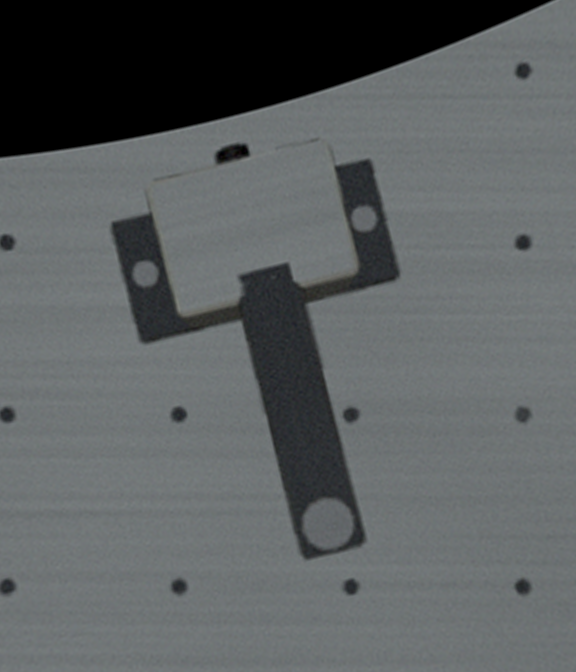

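The wrist view shows the stand clearly, with the nut at (333,166), the arm and the block at (331,42). The dark hook is at (85,105) and the blue one at (75,258). In the ortho view I read the pin at about (623,-196) mm and the arm yaw at about 13.9°. Next I'll go above the hook.

Emit:
jog_arm --pt "0 0 0 0 0.96 -4.72 1" --pt "0 0 0 0 0.96 -4.72 1" --pt "0 0 0 0 0.96 -4.72 1" --pt "0 0 0 0 0.96 -4.72 1" --pt "0 0 0 0 0.96 -4.72 1" --pt "0 0 0 0 0.96 -4.72 1" --pt "0 0 0 0 0.96 -4.72 1" --pt "0 0 0 0 0.96 -4.72 1" --pt "8 0 0 0 0 0 1" --pt "8 0 0 0 0 0 1" --pt "8 0 0 0 0 0 1" --pt "8 0 0 0 0 0 1" --pt "8 0 0 0 0 0 1" --pt "8 0 0 0 0 0 1" --pt "0 0 0 0 0 0 1" --pt "0 0 0 0 0 0 1" --pt "0 0 0 0 0 0 1"

```text
clock: 3.5
eef_pos: [587.2, 194.3, 231.4]
tcp_rot: [2.314, 1.571, 0.14]
contact_force: [0.1, -0.4, 0.3]
opening: 0.998
```

```bash
python3 - <<'E'
from rig import r
from h import *
s=wcap(r,"w2");print(s['clock'],s['eef_pos'],s['qpos']);print(Rm(s['tcp_rot']).round(4))
p,d,C,K=wload(r,"w2");print(C[:3,3])
a=wortho(p,C,K,500,740,80,260,20,2.2);b=wortho(p,C,K,500,740,80,260,72,2.2)
cv2.imwrite("pics/w2o.png",np.hstack([a,b])[:,:,::-1]);print(a.shape)
p,d,C,K=wload(r,"w1")
b=wortho(p,C,K,560,760,-260,-140,65,3)
cv2.imwrite("pics/w1n.png",b[:,:,::-1])
E
```

```text
3.5 [587.20937915 194.31681377 231.39653072] [ 3.17156948e-01  3.42863192e-01  1.64785375e+00 -1.76843418e-05
  1.15078542e+00  2.49059551e+00]
[[ 1.000e-04  8.238e-01 -5.668e-01]
 [ 0.000e+00 -5.668e-01 -8.238e-01]
 [-1.000e+00  1.000e-04 -1.000e-04]]
[650.29098017 151.46688999 373.33433127]
(528, 396, 3)
```

View pics/w2o.png

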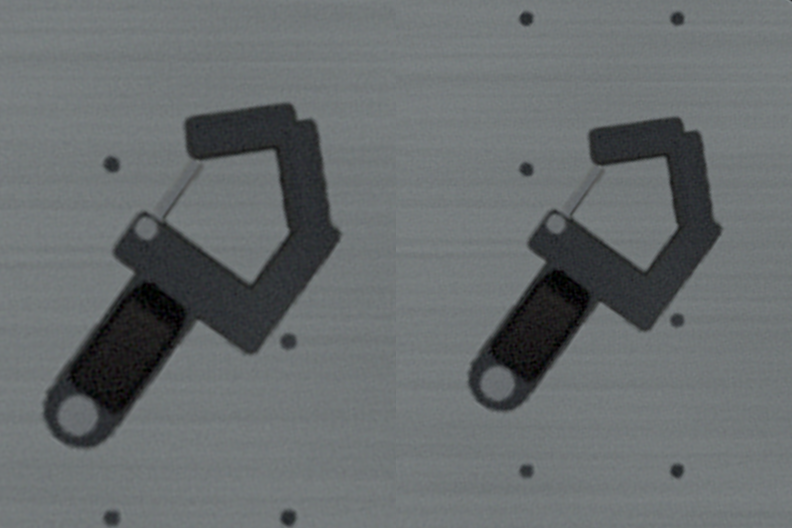

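View pics/w2.png

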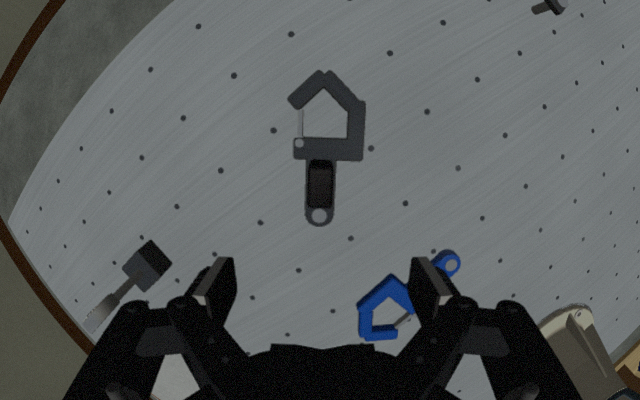

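View pics/w1n.png

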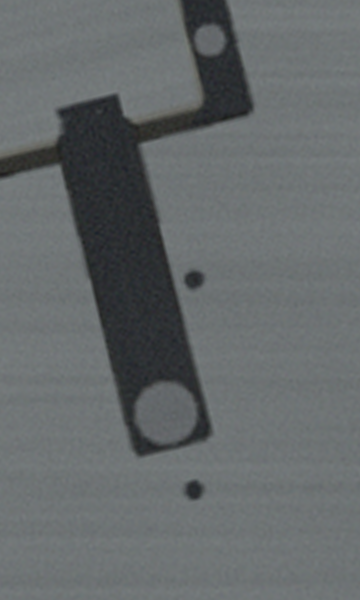

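In the wrist-based ortho view (z=20 plane), the tail hole is at (78,415) and the hinge at (146,229). These agree on a lug centre of (587,198) and a yaw of -36.2°. The nut at (165,413) in the z=65 view puts the pin at (622.3,-195.2), with the arm yaw at 14.0°. Next I'll descend and grip.

Emit:
jog_arm --pt "1.7 0 0 0 -0.2 -0.3 1" --pt "0 0 0 4 0 0 1" --pt "0 0 0 4 0 0 1" --pt "0 0 0 4 0 0 1" --pt "0 0 0 4 0 0 1" --pt "0 0 0 3 0 0 1" --pt "0 0 0 1.3 0 0 1" --pt "0 0 0 0 0 0 1" --pt "0 0 0 0 0 0 0" --pt "0 0 0 0 0 0 0" --pt "0 0 0 0 0 0 0" --pt "0 0 0 0 0 0 0" --pt "0 0 0 0 0 0 0" --pt "0 0 0 0 0 0 0" --pt "0 0 0 0 0 0 0" --pt "0 0 0 0 0 0 0" --force 100

```text
clock: 5.15
eef_pos: [588.0, 198.7, 29.6]
tcp_rot: [2.489, 1.569, 0.284]
contact_force: [-1.2, -0.9, 7.6]
opening: 0.29
```

```bash
python3 - <<'E'
from rig import r
from h import *
s=wcap(r,"w3");print(s);print(Rm(s['tcp_rot']).round(4))
E
```

```text
{'clock': 5.15, 'qpos': array([ 3.23554277e-01,  5.89409972e-01,  1.77670916e+00, -9.56079855e-05,
        7.73803964e-01,  2.52893159e+00]), 'qvel': array([-8.82045165e-04, -4.23523237e-04,  2.18432593e-03,  3.53018637e-05,
       -2.49765965e-03, -1.50243478e-04]), 'joint_efforts': array([ 1.47890160e-01, -6.21155190e+01, -2.30420405e+01,  8.24002479e-02,
       -5.69101553e-01,  1.32437737e-03]), 'eef_pos': array([587.95186185, 198.72094114,  29.61660792]), 'tcp_rot': array([2.48886399, 1.56912543, 0.28355501]), 'contact_force': array([-1.19801274, -0.8572354 ,  7.64920919]), 'wrist_torque': array([-0.17983618,  0.28062467,  0.00820006]), 'opening': 0.28968015644188444}
[[ 1.600e-03  8.054e-01 -5.928e-01]
 [ 5.000e-04 -5.928e-01 -8.054e-01]
 [-1.000e+00  1.000e-03 -1.300e-03]]
```

View pics/w3.png

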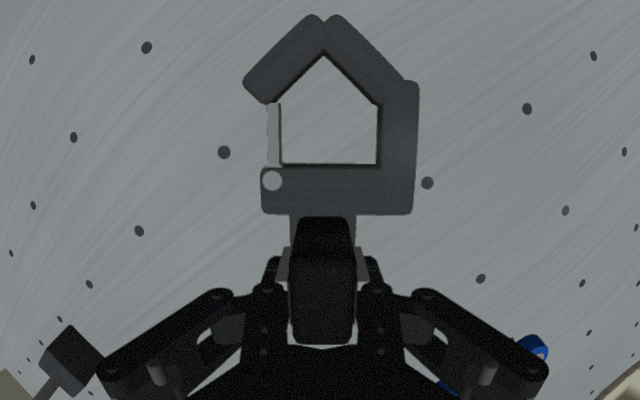

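The wrist picture shows the lug clamped between the pads at about (322,280). The hook is straight ahead, with the latch shut at (273,135). Next: lift, turn to 14°, and carry it over to the pin's -y side.

Emit:
jog_arm --pt "0 0 0 -1 0 0 0" --pt "0 0 0 -2 0 0 0" --pt "0 0 0 -3.5 0 0 0" --pt "0 0 0 -3.5 0 0 0" --pt "-8.4 0 0 0 0 0 0" --pt "-8.4 0 0 0 0 0 0" --pt "-8.4 0 0 0 0 0 0" --pt "-8.4 0 0 0 0 0 0" --pt "-8.4 0 0 0 0 0 0" --pt "-8.3 0 0 0 0 0 0" --pt "0 0 0 0 0 0 0"

```text
clock: 6.3
eef_pos: [586.5, 198.3, 128.2]
tcp_rot: [-1.549, 1.569, -2.874]
contact_force: [0.2, -0.3, -5.4]
opening: 0.29
```

Emit:
jog_arm --pt "0 0 0 0 -1.24 4.66 0" --pt "0 0 0 0 -1.24 4.66 0" --pt "0 0 0 0 -1.24 4.66 0" --pt "0 0 0 0 -1.24 4.66 0" --pt "0 0 0 0 -1.24 4.66 0" --pt "0 0 0 0 -1.24 4.66 0" --pt "0 0 0 0 -1.24 4.66 0" --pt "0 0 0 0 -1.24 4.66 0" --pt "0 0 0 0 -1.24 4.66 0" --pt "0 0 0 0 -1.24 4.66 0" --pt "0 0 0 0 0 0 0" --pt "0 0 0 0 0 0 0" --pt "0 0 0 0 0 0 0"

```text
clock: 7.6
eef_pos: [578.6, -282.7, 128.0]
tcp_rot: [-2.488, 1.569, 2.466]
contact_force: [0.6, 0.6, -6.4]
opening: 0.292
```

```bash
python3 - <<'E'
from rig import r
from h import *
s=wcap(r,"w4");print({k:np.round(v,3) for k,v in s.items()});M=Rm(s['tcp_rot']);print(M.round(4))
p,d,C,K=wload(r,"w4");P=wcloud(d,C,K)
for z in(100,): 
  b=wortho(p,C,K,540,780,-350,-140,120,2.4); cv2.imwrite("pics/w4o.png",b[:,:,::-1])
b=wortho(p,C,K,540,780,-350,-140,65,2.4); cv2.imwrite("pics/w4o2.png",b[:,:,::-1])
E
```

```text
{'clock': np.float64(7.6), 'qpos': array([-0.457,  0.49 ,  1.674,  0.   ,  0.979,  0.872]), 'qvel': array([ 0.016, -0.005,  0.002, -0.   , -0.005, -0.014]), 'joint_efforts': array([-1.4410e+00, -6.9565e+01, -3.2894e+01, -1.6000e-02, -2.0600e-01,
        4.6000e-02]), 'eef_pos': array([ 578.595, -282.66 ,  127.985]), 'tcp_rot': array([-2.488,  1.569,  2.466]), 'contact_force': array([ 0.577,  0.563, -6.366]), 'wrist_torque': array([-0.025,  0.289, -0.018]), 'opening': np.float64(0.292)}
[[-1.100e-03  9.711e-01  2.388e-01]
 [ 9.000e-04  2.388e-01 -9.711e-01]
 [-1.000e+00 -9.000e-04 -1.200e-03]]
```

View pics/w4.png

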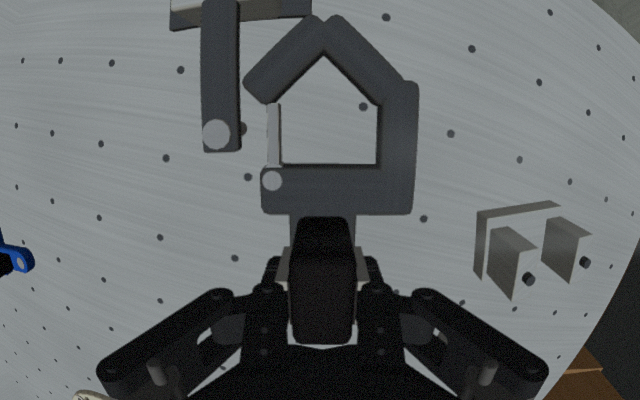

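View pics/w4o.png

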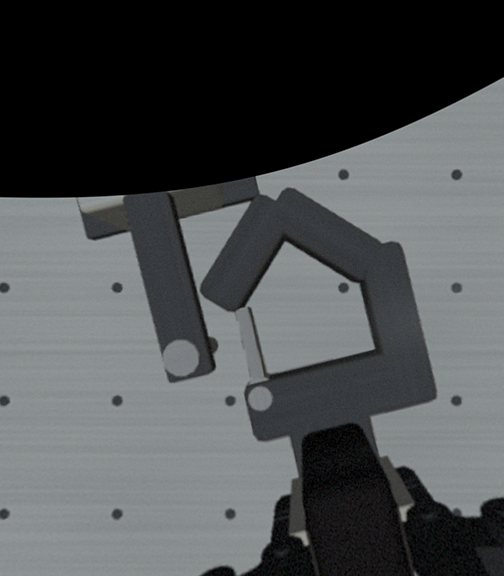

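View pics/w4o2.png

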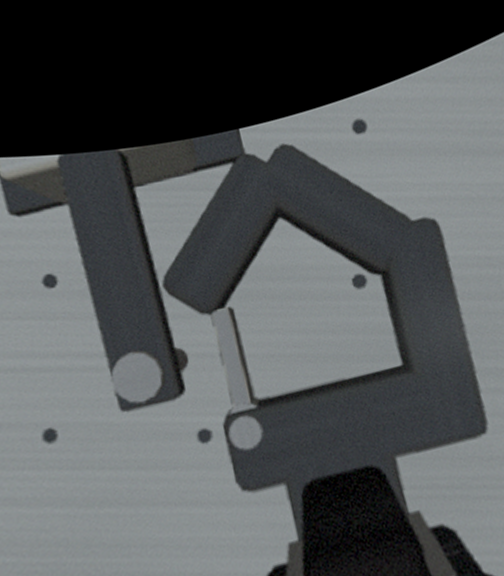

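The picture shows the hook level with the pin to the left of its mouth: nut at (216,134), hinge at (272,181), latch shut. In the hook frame the pin is at (62.9, 74), so it is lined up. Next I'll lower to about 3 mm above the bench.

Emit:
jog_arm --pt "0 0 0 3 0 0 0" --pt "0 0 0 3 0 0 0" --pt "0 0 0 2 0 0 0" --pt "0 0 0 1 0 0 0" --pt "0 0 0 0.4 0 0 0" --pt "0 0 0 0 0 0 0" --pt "0 0 0 0 0 0 0" --pt "0 0 0 0 0 0 0"

```text
clock: 8.45
eef_pos: [579.9, -283.9, 35.5]
tcp_rot: [0.876, 1.569, -0.452]
contact_force: [0.8, 0.5, -6.1]
opening: 0.293
```

```bash
python3 - <<'E'
from rig import r
from h import *
s=wcap(r,"w5");print({k:np.round(v,3) for k,v in s.items()});M=Rm(s['tcp_rot']);print(M.round(4))
E
```

```text
{'clock': np.float64(8.45), 'qpos': array([-0.458,  0.61 ,  1.717,  0.   ,  0.813,  0.87 ]), 'qvel': array([-0.002,  0.002,  0.004,  0.001, -0.001,  0.   ]), 'joint_efforts': array([ 1.3500e-01, -7.2504e+01, -2.7374e+01,  7.5000e-02, -1.5900e-01,
        4.0000e-03]), 'eef_pos': array([ 579.918, -283.927,   35.497]), 'tcp_rot': array([ 0.876,  1.569, -0.452]), 'contact_force': array([ 0.847,  0.522, -6.075]), 'wrist_torque': array([-0.061,  0.218,  0.052]), 'opening': np.float64(0.293)}
[[ 1.700e-03  9.706e-01  2.408e-01]
 [-8.000e-04  2.409e-01 -9.706e-01]
 [-1.000e+00  1.500e-03  1.200e-03]]
```

View pics/w5.png

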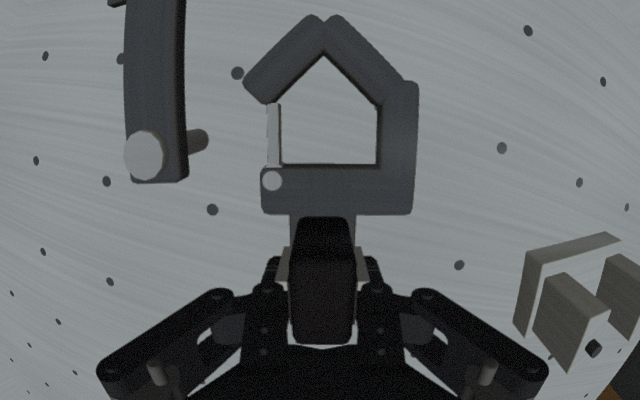

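The pin foot at (200,140) is level with the mouth, between the tip at (262,100) and the hinge at (272,181). Next I'll push on in stages.

Emit:
jog_arm --pt "0 0 0 0.25 0 -1.5 0" --pt "0 0 0 0 0 -2 0" --pt "0 0 0 0 0 -1.5 0" --pt "0 0 0 0 0 -1 0" --pt "0 0 0 0 0 -1 0" --pt "0 0 0 0 0 -0.5 0" --pt "0 0 0 0 0 0 0"

```text
clock: 9.2
eef_pos: [560.2, -209.7, 31.6]
tcp_rot: [-2.277, 1.569, 2.679]
contact_force: [-2.9, -1.2, -5.4]
opening: 0.289
```

```bash
python3 - <<'E'
from rig import r
from h import *
s=wcap(r,"w6");print({k:np.round(v,3) for k,v in s.items()})
M=Rm(s['tcp_rot']);d=np.array([622.6,-196,0])-s['eef_pos']-[.6,-.4,0];print(d@M[:,1],-d@M[:,2])
E
```

```text
{'clock': np.float64(9.2), 'qpos': array([-0.361,  0.563,  1.825,  0.   ,  0.756,  0.966]), 'qvel': array([-0.013,  0.008, -0.012, -0.002,  0.005, -0.012]), 'joint_efforts': array([  1.267, -68.798, -27.361,   0.403,  -1.233,   0.142]), 'eef_pos': array([ 560.205, -209.737,   31.596]), 'tcp_rot': array([-2.277,  1.569,  2.679]), 'contact_force': array([-2.886, -1.175, -5.446]), 'wrist_torque': array([-0.076,  0.723, -0.033]), 'opening': np.float64(0.289)}
63.42581391083907 -1.252966011246655
```

View pics/w6.png

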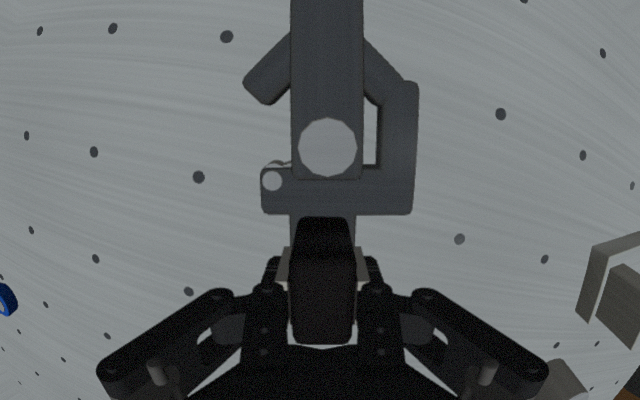

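The pin is inside, with the nut at (327,147), and the latch is folded inwards at (280,163). I'll continue another 18 mm into the throat.

Emit:
jog_arm --pt "0 0 0 0 0 -0.5 0" --pt "0 0 0 0 0 -0.5 0" --pt "0 0 0 0 0 -0.4 0" --pt "0 0 0 0 0 -0.4 0" --pt "0 0 0 0 0 0 0" --pt "0 0 0 0 0 0 0"

```text
clock: 9.85
eef_pos: [557.2, -193.3, 31.9]
tcp_rot: [1.104, 1.57, -0.224]
contact_force: [-0.5, 0.0, -5.7]
opening: 0.292
```

```bash
cat > st.py <<'E'
from rig import r
from h import *
import sys
s=wcap(r,sys.argv[1]);print({k:np.round(v,3) for k,v in s.items() if k in('clock','eef_pos','contact_force','wrist_torque')})
M=Rm(s['tcp_rot']);d=np.array([622.6,-196,0])-s['eef_pos']-[.6,-.4,0];print(d@M[:,1],-d@M[:,2],M[:,1])
E
python3 st.py w7
```

```text
{'clock': np.float64(9.85), 'eef_pos': array([ 557.154, -193.265,   31.943]), 'contact_force': array([-0.5  ,  0.013, -5.712]), 'wrist_torque': array([-0.036,  0.218,  0.025])}
62.3466737337264 -17.892441549558757 [9.70485674e-01 2.41157775e-01 6.96238767e-04]
```

View pics/w7.png

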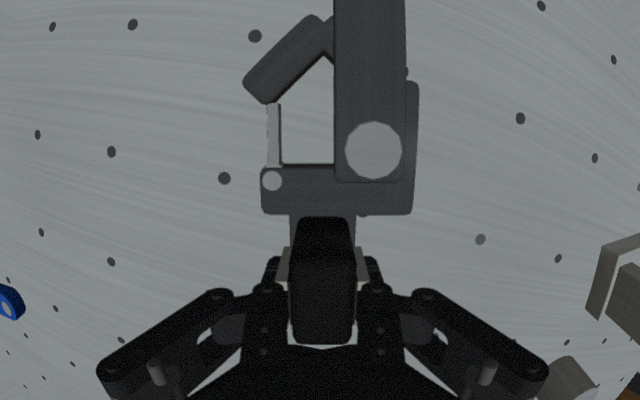

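The latch is shut again at (273,135) with the pin in the throat; the nut is at (373,150). Next I'll draw back into the bowl.

Emit:
jog_arm --pt "0 0 0 0 -0.7 0.5 0" --pt "0 0 0 0 -0.7 0.6 0" --pt "0 0 0 0 -0.7 0.6 0" --pt "0 0 0 0 -0.6 0.1 0" --pt "0 0 0 0.2 -0.3 0 0" --pt "0 0 0 0 0 0 0" --pt "0 0 0 0 0 0 0"

```text
clock: 10.6
eef_pos: [532.0, -218.1, 29.8]
tcp_rot: [1.393, 1.571, 0.065]
contact_force: [-0.1, -0.8, -4.4]
opening: 0.289
```

```bash
python3 st.py w8
```

```text
{'clock': np.float64(10.6), 'eef_pos': array([ 531.999, -218.062,   29.845]), 'contact_force': array([-0.145, -0.761, -4.428]), 'wrist_torque': array([-0.025,  0.085, -0.019])}
92.75568018627229 0.14136583422115745 [9.70605898e-01 2.40674369e-01 1.99917813e-04]
```

View pics/w8.png

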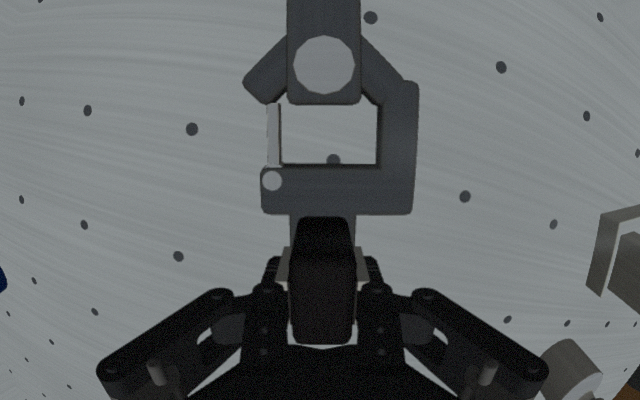

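Pulling a few mm more until contact is felt, while settling the hook on the bench.

Emit:
jog_arm --pt "0 0 0 0.1 -0.15 0 0" --pt "0 0 0 0 -0.15 0 0" --pt "0 0 0 0 0 0 0" --pt "0 0 0 0 0 0 0"

```text
clock: 11.05
eef_pos: [530.5, -218.9, 29.6]
tcp_rot: [1.088, 1.568, -0.24]
contact_force: [4.1, 3.1, 6.0]
opening: 0.29
```

```bash
python3 st.py w9
```

```text
{'clock': np.float64(11.05), 'eef_pos': array([ 530.481, -218.935,   29.604]), 'contact_force': array([4.088, 3.148, 5.999]), 'wrist_torque': array([ 0.631, -0.45 , -0.075])}
94.37450887075615 0.6411668809498804 [0.97055428 0.24087073 0.00238337]
```

Contact shows in both directions (about 4 N against the pin, about 6 N on the bench), so the hook is seated. I'll release and rise.

Emit:
jog_arm --pt "0 0 0 0 0 0 0.45" --pt "0 0 0 0 0 0 0.6" --pt "0 0 0 0 0 0 0.8" --pt "0 0 0 0 0 0 1" --pt "0 0 0 0 0 0 1" --pt "0 0 0 0 0 0 1" --pt "0 0 0 0 0 0 1" --pt "0 0 0 -1 0 0 1" --pt "0 0 0 -3 0 0 1" --pt "0 0 0 -4 0 0 1" --pt "0 0 0 -4 0 0 1" --pt "0 0 0 -4 0 0 1" --pt "0 0 0 -4 0 0 1" --pt "0 0 0 0 0 0 1" --pt "0 0 0 0 0 0 1" --pt "0 0 0 0 0 0 1"

```text
clock: 12.7
eef_pos: [528.3, -218.5, 228.1]
tcp_rot: [-2.215, 1.569, 2.741]
contact_force: [0.1, -0.1, 0.1]
opening: 0.999
```

```bash
python3 st.py w10; python3 - <<'E'
from rig import r
from h import *
p,d,C,K=wload(r,"w10")
a=wortho(p,C,K,460,680,-290,-130,20,2.4);b=wortho(p,C,K,460,680,-290,-130,65,2.4)
cv2.imwrite("pics/w10o.png",np.hstack([a,b])[:,:,::-1])
p,d=r.grab_frame("scene");cv2.imwrite("pics/s10.png",cv2.resize(p[190:310,120:360],None,fx=3,fy=3,interpolation=2)[:,:,::-1])
E
```

```text
{'clock': np.float64(12.7), 'eef_pos': array([ 528.295, -218.474,  228.08 ]), 'contact_force': array([ 0.082, -0.095,  0.144]), 'wrist_torque': array([-0.049, -0.015,  0.03 ])}
96.71288197945483 -0.5677569590449212 [ 0.97054438  0.24091977 -0.00112655]
```

View pics/w10o.png

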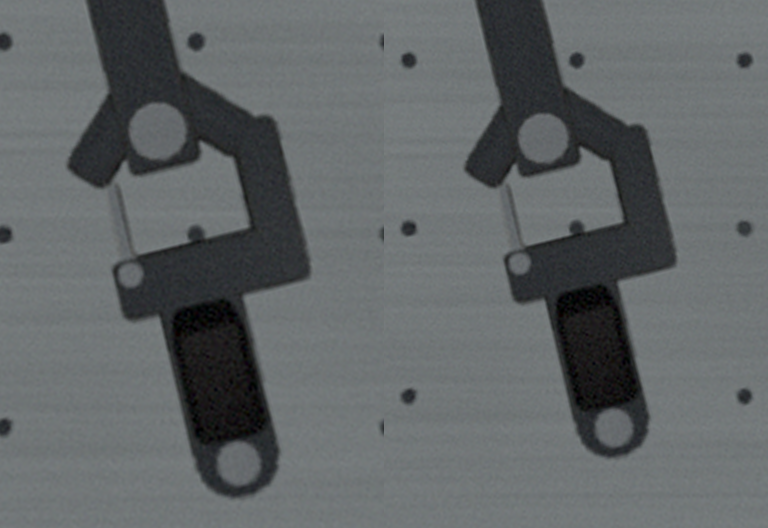

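View pics/s10.png

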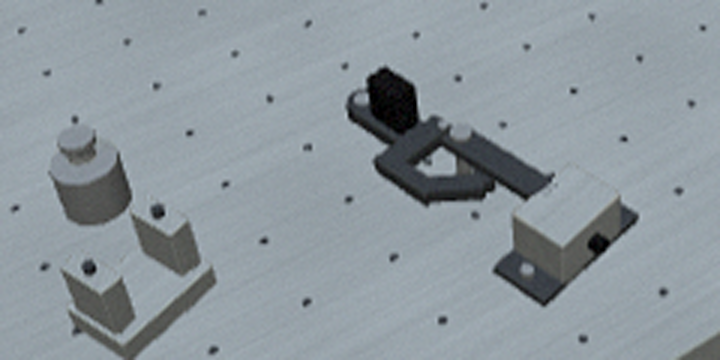

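The final views show the latch shut at (120,220) and the hook flat. The seat works out at (623.3,-196.5) against the pin at (622.5,-196.2), with a yaw of about 13.5° against 14°. The gripper is clear.

```bash
python3 -c "
from rig import r
print(r.sign_off())"
```

```text
the job is handed in; nothing more can be done
None
```

The hook is coupled to the pin, seated in the bottom of its bowl, and the job is handed in at about 13 s of the 45 s allowed. I gripped the dark hook by its lug and left the blue look-alike alone. I carried it over the stand and pushed its mouth onto the pin. The latch opened and then shut behind the pin, and I drew the hook back until I felt about 5 N from the pin. I then let go and raised the gripper clear.

What the last checks showed:
- **Seat:** the bowl's seat came out about 1 mm from the pin axis in the final pictures. The camera calibration is only good to about 2 mm; the limit is 9 mm.
- **Direction:** the hook's yaw is about 13.3–13.6°, against 14° for the stand's arm.
- **Latch and lie:** in the pictures the latch looks shut and the hook looks flat on the bench. I did not measure the latch angle or the hook's tilt directly.
- **Other things on the bench:** the weight and clamp block look undisturbed in the last scene view. The gauge and the blue hook were outside that view, but the arm's path stayed well clear of them.
- **Gripper:** it is about 200 mm up, with forces near zero.

No check failed. The only disagreement was in finding the pin: two wrist views differed by about 1.5 mm, so I used the average.

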